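Put four mixed-up electronic parts back in their own trays

ROBOT

A 7-joint arm with a two-finger parallel gripper is mounted at the origin on the work surface. World frame = base frame: x ahead of the robot, y to its left, z up, the work surface at z = 0. Lengths are in m, angles in rad, forces in N, time in s.
With the tool pointing down it reaches from about 0.4 to 0.875 m from the base axis. Payload 19.3 kg.
Tool frame: the origin (TCP) lies midway between the tips of the shut fingers; the grasp point (between the pads) lies 19 mm behind it (bot.pinch_z is the distance from the TCP to the grasp point, in m); z points along the fingers, y is the line along which they close (so a half turn about z gives the same grasp; the last joint's range is limited). The gripper opens to 85 mm and grips with 20 to 120 N. Pads are 22 mm wide; open, the fingers measure 114 mm over their backs; the gripper's body (76 mm by 85 mm) begins 54 mm behind the grasp point. The pads swing forward as they close: fully open they stand 13 mm farther back than shut.
Start: joints at [1.203, 0.521, -0.036, 1.599, 0.021, 1.021, -0.113], TCP at [0.183, -0.597, 0.231] pointing down, gripper open.
Joint ranges: [-2.91, 2.91], [-0.3, 2.13], [-1.5, 1.42], [0.17, 2.43], [-1.26, 4.41], [0.16, 1.93], [-2.52, 2.52]. Speed limits (rad/s): [1.89, 1.89, 2.39, 2.39, 3.01, 3.01, 3.01].

INTERFACE

Orientations are given as [roll, pitch, yaw] about the fixed x, y, z axes, in that order (R = Rz(yaw) Ry(pitch) Rx(roll)).
In Python, from workcell import observe, viewer, bot gives the robot as it stands. The module is installed in compiled form; this text tells all that it offers.
- The arm moves only by the tool play_rows, never from a script. Its argument "motion" is a list of rows, each a list of 7 numbers: the shift along the tool's x, y, z in cm, then the turn, a rotation vector about the tool's x, y, z in rad, then the opening, from -1 (shut) to 1 (fully open), so that 0 is half open. A call has exactly 5 rows; each row is the pose to reach, as a shift and turn from the pose commanded when the call began, along the tool's axes at that moment; what a row does not reach only later rows make up. A row lasts 1/10 s, in which the tool goes at most 50 mm and 8.59 degrees, less where a joint would pass 70% of its speed; a pose out of reach is approached as far as the arm can. A call with a gripper value outside its range is refused whole. The fingers move at their own pace and stop on an object; "squeeze" is the grip in N (left out, the last holds). Time passes only in rows, so rows that repeat a pose let the fingers close, or fill a call up. It gives the time, the measured TCP pose, the force, the opening and the grip force at its end, in the units of the state.
- observe(): the state, without advancing time (a new reading comes with each control period).
- viewer.grab_frame(name): name is "side" or "top"; returns (picture, depth): 400x640x3 uint8, red, green, blue; 400x640 float32, m along the optical axis (not along the pixel's ray), 0 where there is no reading.
- viewer.camera_info(name): a dict with "fx", "fy", "cx", "cy" (pixels), "R" (3x3) and "t" (3): a world point X has camera coordinates R X + t. Camera axes: x right, y down, z forward; pixel columns grow to the right and rows downward; lengths in m; the calibration is good to about 2 mm. A picture is of the moment at which its call begins. camera_info takes no time and is no camera call.
- bot.job_done(): hands the job in; it is judged then, once.
The state is a dict: "clock": time; "qpos": joint angles; "qd": joint speeds; "joint_efforts": joint torques, N m; "position": TCP position; "tool_rot": TCP orientation; "force": force on the tool from outside, world axes, zero at the start; "moment": the same for the moment, N m; "grip_width": finger opening in m; "finger_force": force on a finger pad.
Only numpy, scipy, OpenCV 4.12 (cv2) and the standard library are available. Lean on these libraries where they do the work, as an engineer would, in place of code of your own. Each camera call takes 0.05 s, during which the arm holds its last target. There are 200 camera calls.

TASK

On this soldering bench the four electronic parts all stand in one another's trays. Put each, flat and upright in the middle, in the tray that suits its shape: the transformer in the large square tray, the capacitor in the round tray, the heat sink in the long tray (lying along the tray) and the relay in the small square tray; the empty rubber mat is free for parking a part on the way. Never tip a part over, and do not disturb the spool of solder.

Things in the scene. Friction and masses are not known exactly. Their poses are not given: they have to be found in the camera images.
- transformer: Transformer, 46 mm tall: dark steel core 44 (x) x 24 (y) mm up to the top, copper coil 28 (x) x 40 (y) mm round its middle at heights 9 to 37, brass lugs 5 mm above the coil (no contact), foot plate 44 x 40 x 4 mm. 0.2 to 0.5 kg. Grip the core's flat ends, across its x (44 mm). Starts in the long or the small square tray, any yaw. Origin: centre of underside, z up.
- capacitor: Screw-terminal capacitor: upright black can, 44 mm in diameter, 60 mm tall, aluminium top with two brass terminals standing 5 mm higher. Starts in the long or the small square tray, whichever the transformer is not in. Origin: centre of its underside, z up.
- heatsink: Finned bare aluminium heat sink, 80 mm long (its x) by 36 mm wide (its y), 40 mm tall: a 6 mm base plate below and five upright 3 mm fins that run along x. Gripped across its y (36 mm) on the two outer fins. Origin at the centre of its underside, z up. At the start it stands in the large square tray or in the round tray.
- relay: Plug-in relay: white upright case 28 x 28 mm on a black base 30 x 30 mm that is 10 mm high, 48 mm tall in all. Origin at the centre of its underside, z up. At the start it stands in the large square tray or in the round tray (whichever the heat sink is not in).
- square_tray: Large square grey tray, outside 104 x 104 mm, inside 96 x 96 mm; the transformer's place. The tray is fixed to the bench; its floor is 3 mm thick and its thin rim stands 8 mm above the bench. Origin at the centre of its underside, z up.
- round_tray: Round grey tray, outside diameter 108 mm, inside 100 mm; the capacitor's place. The tray is fixed to the bench; its floor is 3 mm thick and its thin rim stands 8 mm above the bench. Origin at the centre of its underside, z up.
- long_tray: Long grey tray, outside 116 mm (x) by 76 mm (y), inside 108 x 68 mm; the heat sink's place, its length along the tray's x, either way round. The tray is fixed to the bench; its floor is 3 mm thick and its thin rim stands 8 mm above the bench. Origin at the centre of its underside, z up.
- small_tray: Small square grey tray, outside 76 x 76 mm, inside 68 x 68 mm; the relay's place. The tray is fixed to the bench; its floor is 3 mm thick and its thin rim stands 8 mm above the bench. Origin at the centre of its underside, z up.
- mat: Flat dark rubber mat, 90 x 90 mm, 3 mm thick, fixed to the bench and empty at the start: a free spot. Origin at the centre of its underside, z up.
- spool: Spool of solder standing on the bench on the robot's left of the trays, grey winding between white flanges 54 mm in diameter, 40 mm tall; a bystander to be left where it is. Origin at the centre of its underside, z up.
Mind the look-alikes: they are no part of the job. Leave any orange or purple look-alike of the square_tray alone.

How it is judged:
At the end, for the whole second after the job is handed in: Transformer in large square tray, capacitor in round, heat sink in long, relay in small square tray: each within 15 mm of the tray's centre, origin under 7 mm above the tray's underside, upright within 0.1 rad, at rest; heat sink along the long tray within 0.25 rad (horizontal distance between transformer and square_tray below 0.015 m and z of transformer in the frame of square_tray below 0.007 m and angle between each of transformer, capacitor, heatsink, relay's own z axis and vertical below 0.1 rad and linear speed of each of transformer, capacitor, heatsink, relay below 0.01 m/s and angular speed of each of transformer, capacitor, heatsink, relay below 0.1 rad/s and horizontal distance between capacitor and round_tray below 0.015 m and z of capacitor in the frame of round_tray below 0.007 m and horizontal distance between heatsink and long_tray below 0.015 m and z of heatsink in the frame of long_tray below 0.007 m and horizontal distance between relay and small_tray below 0.015 m and z of relay in the frame of small_tray below 0.007 m and angle between the x axis of heatsink and the x axis of long_tray, either way round below 0.25 rad); the robot touches nothing.
It fails at once if a part is tipped over (more than 0.7 rad) (angle between any of transformer, capacitor, heatsink, relay's own z axis and vertical above 0.7 rad).
It fails at once if the spool of solder is shifted by more than 15 mm or tipped (distance of spool from where it was at the start of the episode above 0.015 m or angle between spool's own z axis and vertical above 0.3 rad).
It also fails if it takes over 133 s, if anything falls off the work surface, if the arm or the gripper's body presses on something with over 40 N, if the wrist force passes 120 N, or if a joint passes its speed limit or range.

## Working session

There is one attempt and no reset: what is moved stays moved. The work goes in short steps, Python scripts to look and compute and a tool call to move; the robot and the scene stay as the last step left them, time stands still between calls to the robot, and variables do not carry over. Pictures are saved under pics/ and viewed, at most 14 in all, crops included, and the job is handed in when it is done.

Besides the shell and the picture viewer there is one more tool, called after ">>>" as name(argument=value, ...) on one line, values as JSON. play_rows: Moves the arm, as the interface text tells. Its arguments: {"type":"object","properties":{"motion":{"type":"array"},"squeeze":{"type":"number"}},"required":["motion"]}

```bash
mkdir -p pics
python3 - <<'E'
from workcell import observe, viewer, bot
import cv2, numpy as np
s=observe(); print({k:np.round(v,3).tolist() for k,v in s.items()}, bot.pinch_z)
for n in ("top","side"):
    p,d=viewer.grab_frame(n); cv2.imwrite(f"pics/{n}0.png",p[:,:,::-1]); np.save(f"pics/{n}0.npy",d)
    c=viewer.camera_info(n); print(n,c)
E
```

```text
{'clock': 0.0, 'qpos': [1.203, 0.522, -0.036, 1.6, 0.021, 1.021, -0.113], 'qd': [0.001, 0.0, 0.001, 0.001, 0.001, -0.001, -0.001], 'joint_efforts': [0.001, -92.708, 1.98, -36.992, 0.018, 0.008, -0.0], 'position': [0.183, -0.597, 0.231], 'tool_rot': [-3.14, 0.0, 0.298], 'force': [0.678, -0.387, -0.321], 'moment': [-0.012, -0.011, 0.036], 'finger_force': 0.0, 'grip_width': 0.086} 0.0187
top {'fx': 508.57328450248576, 'fy': 508.57328450248576, 'cx': 312.26274470730783, 'cy': 199.32388039640898, 'R': array([[-0.05892563, -0.99826075, -0.00180042],
       [-0.97285314,  0.05783   , -0.22408137],
       [ 0.22379576, -0.01145259, -0.97456878]]), 't': array([0.06766515, 0.57397624, 1.06417563])}
side {'fx': 387.96927639283007, 'fy': 387.96927639283007, 'cx': 319.50934260821913, 'cy': 193.97466072732527, 'R': array([[-0.97022655, -0.2418196 , -0.01355456],
       [-0.12762416,  0.55801325, -0.81995932],
       [ 0.20584586, -0.79381641, -0.57226129]]), 't': array([0.55577685, 0.06918401, 0.81528732])}
```

View pics/top0.png

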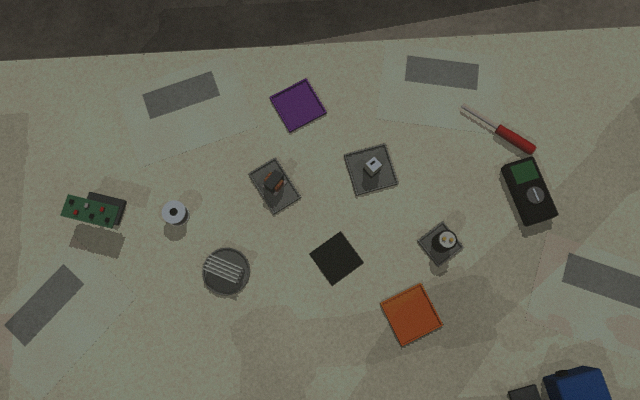

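View pics/side0.png

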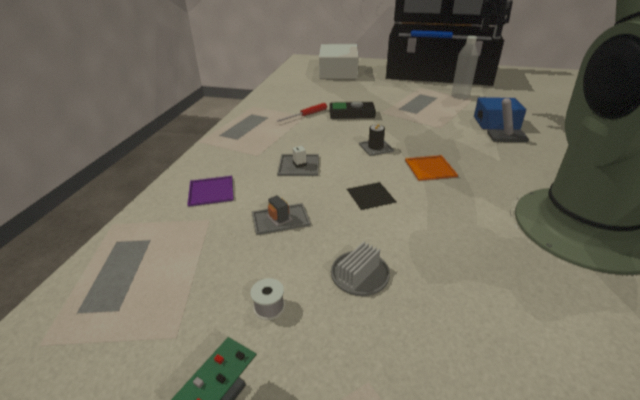

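The top view shows:
- The transformer is in the long tray (274,183), the relay in the large square tray (371,168), the heat sink in the round tray (226,268) and the capacitor in the small tray (440,243).
- The mat is at (336,258) and the spool at (174,212).
- The look-alikes are the purple tray (298,105) and the orange tray (411,315). The grey tray at (371,168) is the real square tray, and the grey bench patches and the multimeter are not trays.

Next I'll measure them and check in a close crop.

```bash
cat > h.py <<'E'
import numpy as np, cv2
from workcell import viewer
def cloud(n,d):
    c=viewer.camera_info(n); v,u=np.mgrid[:400,:640]
    P=np.stack([(u-c['cx'])/c['fx']*d,(v-c['cy'])/c['fy']*d,d],-1)
    W=(P-c['t'])@c['R']; W[d<=0]=np.nan; return W
def pix(n,X):
    c=viewer.camera_info(n); p=np.asarray(X)@c['R'].T+c['t']
    return np.stack([c['fx']*p[...,0]/p[...,2]+c['cx'],c['fy']*p[...,1]/p[...,2]+c['cy']],-1)
def rect(P):
    (c,s,a)=cv2.minAreaRect((P[:,:2]*1000).astype(np.float32)); return np.round(c,1),np.round(s,1),round(a,1)
E
python3 - <<'E'
from h import *
d=np.load('pics/top0.npy'); W=cloud('top',d); I=cv2.imread('pics/top0.png')
print('bench z',np.nanmedian(W[280:330,250:350,2]))
for n,(u,v) in dict(transformer=(274,183),relay=(371,168),heatsink=(226,268),cap=(440,243),mat=(336,258),spool=(174,212)).items():
    B=W[v-36:v+36,u-36:u+36].reshape(-1,3); z=B[:,2]
    zt=np.nanpercentile(z[z>0.015],98) if (z>0.015).sum()>20 else 0
    print(n,'ztop',round(float(zt),4), 'top',rect(B[z>zt-0.008]) if zt else '', 'all>15',rect(B[z>.015]) if zt else '')
    t=B[(z>0.0045)&(z<.012)]
    if len(t)>10: print('   tray rim',rect(t), len(t))
    # colour: darker than bench
    g=cv2.cvtColor(I,cv2.COLOR_BGR2GRAY)[v-36:v+36,u-36:u+36]; m=(g<85).astype(np.uint8)
    k,l,st,ce=cv2.connectedComponentsWithStats(m); j=1+st[1:,4].argmax(); q=B[(l==j).ravel()&(z<.012)]; print('   dark',rect(q),len(q))
# orthophoto at z=0.004: 0.5 px/mm *2
x,y=np.meshgrid(np.arange(0.75,0.30,-0.00075),np.arange(0.35,-0.25,-0.00075),indexing='ij')
uv=pix('top',np.stack([x,y,0*x+.006],-1)).astype(np.float32)
O=cv2.remap(I,uv[...,0],uv[...,1],cv2.INTER_CUBIC); O=np.clip(O*1.6,0,255).astype(np.uint8); cv2.imwrite('pics/ortho.png',O); print(O.shape)
E
```

```text
bench z -0.0005977384381205516
transformer ztop 0.0525 top (array([632.1, 117.6]), array([28.5, 43.9]), 50.7) all>15 (array([633. , 119.7]), array([40.7, 45. ]), 49.5)
   tray rim (array([637.8, 125.6]), array([146.8, 180.3]), 77.9) 430
   dark (array([628.6, 124.3]), array([123.5,  87.6]), 28.8) 1258
relay ztop 0.0539 top (array([ 654.7, -111. ]), array([28. , 27.3]), 36.6) all>15 (array([ 653.8, -110.7]), array([29. , 28.5]), 39.2)
   tray rim (array([ 663.9, -116.6]), array([169. , 161.8]), 1.6) 495
   dark (array([ 657.7, -109.6]), array([110.4, 109.1]), 12.1) 1683
heatsink ztop 0.046 top (array([438.8, 239.6]), array([80.1, 35.9]), 63.7) all>15 (array([438.8, 239.7]), array([80.1, 36. ]), 63.7)
   tray rim (array([445.3, 242.7]), array([157.5, 160.9]), 86.7) 693
   dark (array([435.1, 238.4]), array([107.2, 107.1]), 77.5) 1381
cap ztop 0.0683 top (array([ 470.1, -255.1]), array([41.5, 42.2]), 52.6) all>15 (array([ 470.6, -253.9]), array([42.6, 43.2]), 79.9)
   tray rim (array([ 473. , -253.2]), array([167.5, 161.9]), 85.8) 315
   dark (array([ 462.5, -254. ]), array([88.4, 95.4]), 33.3) 773
mat ztop 0.0 top  all>15 
   tray rim (array([453.1,  -8.9]), array([152., 162.]), 86.6) 282
   dark (array([451., -13.]), array([91.3, 93. ]), 32.0) 1578
spool ztop 0.0435 top (array([572.9, 348.7]), array([53.9, 51.8]), 44.3) all>15 (array([572.9, 348.7]), array([53.9, 51.8]), 44.3)
   tray rim (array([572.6, 363.4]), array([162.5, 155.1]), 7.5) 58
   dark (array([561.5, 335.9]), array([17.1, 45.1]), 47.8) 26
(600, 800, 3)
```

View pics/ortho.png

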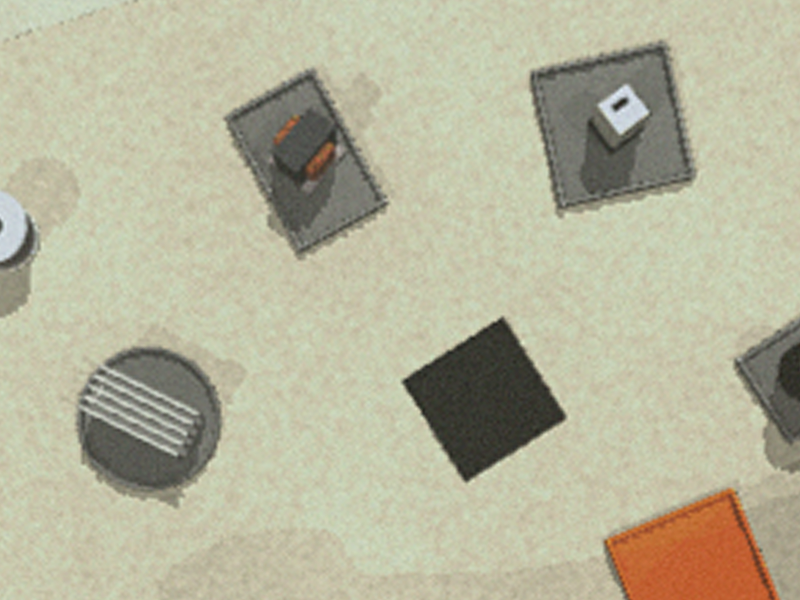

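The ortho view shows the layout clearly. The square tray is grey with corners at (531,72) and (693,179), the long tray is centred at (306,162), the round tray at (149,419) and the mat at (484,399). One closer crop will give me the transformer's yaw, the relay's yaw and the small tray.

Run:
```python
from h import *
I=cv2.imread('pics/top0.png'); out=[]
for cx,cy,z,s in ((.632,.119,.049,.0003),(.655,-.11,.051,.0003),(.466,-.254,.008,.0005)):
    x,y=np.meshgrid(cx+s*np.arange(130,-130,-1),cy+s*np.arange(130,-130,-1),indexing='ij')
    uv=pix('top',np.stack([x,y,0*x+z],-1)).astype(np.float32)
    out.append(np.clip(cv2.remap(I,uv[...,0],uv[...,1],cv2.INTER_CUBIC)*2.,0,255).astype(np.uint8))
cv2.imwrite('pics/c1.png',np.hstack(out))
W=cloud('top',np.load('pics/top0.npy')).reshape(-1,3)
B=W[(abs(W[:,0]-.632)<.04)&(abs(W[:,1]-.119)<.04)]
for t in (.047,.049,.050,.051): b=B[B[:,2]>t]; print(t,len(b),rect(b))
```

```text
0.047 143 (array([632.8, 119.1]), array([24.1, 43.3]), 50.5)
0.049 68 (array([632.9, 119.6]), array([23.5, 42.8]), 51.0)
0.05 38 (array([632.4, 119.8]), array([22.8, 42.8]), 54.5)
0.051 20 (array([633.3, 118.8]), array([23.3, 37.3]), 47.6)
```

View pics/c1.png

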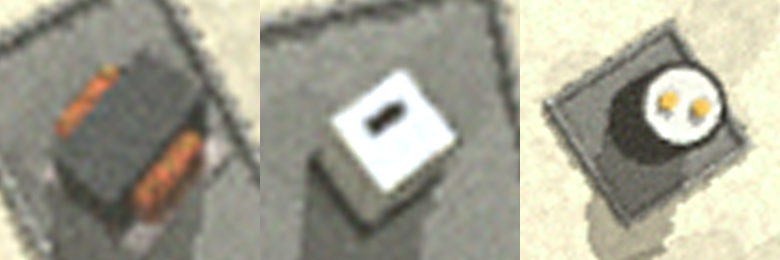

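Panel 1 shows the core running at about -40°, which agrees with the depth fit. Panel 2 shows the relay faces at about 38°. Panel 3 shows the small tray centred at (129,124), so about (0.469,-0.2535), with the capacitor in it. Now a planner that turns waypoints into rows.

```bash
cat > plan.py <<'E'
import numpy as np, sys, json
from scipy.spatial.transform import Rotation as Ro
from workcell import observe
def plan(wps, step=40., turn=8.):
    """wps: (x,y,z,yawdeg,grip); rows linear in each call, tool-frame of the call's start"""
    s=observe(); p=np.array(s['position']); R=Ro.from_euler('xyz',s['tool_rot'])
    print('t',round(s['clock'],1),p.round(4),np.round(s['tool_rot'],3),'q',np.round(s['qpos'],2))
    for x,y,z,yaw,g in wps:
        q=np.array([x,y,z]); T=Ro.from_euler('xyz',[np.pi,0,np.radians(yaw)])
        n=max(1,int(np.ceil(np.linalg.norm(q-p)*1000/(5*step))),int(np.ceil(np.degrees((R.inv()*T).magnitude())/(5*turn))))
        v=(R.inv()*T).as_rotvec()
        for k in range(n):
            pn=p+(q-p)/(n-k); Rn=R*Ro.from_rotvec(v/n)
            d=R.inv().apply(pn-p)*100; r=(R.inv()*Rn).as_rotvec()
            print(np.r_[d.round(2),r.round(3),g].tolist())
            p,R=pn,Rn
E
python3 - <<'E'
from plan import plan
plan([(.6545,-.1108,.15,38,1),(.6545,-.1108,.018,38,1)],step=45)
E
```

```text
t 0.1 [ 0.1833 -0.5972  0.2308] [-3.141  0.     0.298] q [ 1.2   0.52 -0.04  1.6   0.02  1.02 -0.11]
[14.83, -8.17, 2.03, -0.0, -0.0, -0.091, 1.0]
[15.51, -6.78, 2.02, -0.0, -0.0, -0.091, 1.0]
[16.07, -5.34, 2.02, -0.0, -0.0, -0.091, 1.0]
[16.49, -3.85, 2.02, -0.0, -0.0, -0.091, 1.0]
[0.0, -0.0, 13.2, 0.0, 0.0, 0.0, 1.0]
```

>>> play_rows(motion=[[3, -1.6, 0.4, 0, 0, -0.018, 1], [6, -3.2, 0.8, 0, 0, -0.036, 1], [9, -4.9, 1.2, 0, 0, -0.054, 1], [12, -6.5, 1.6, 0, 0, -0.072, 1], [14.8, -8.2, 2, 0, 0, -0.091, 1]], squeeze=50)

```text
clock: 0.6
position: [0.3017, -0.4744, 0.2109]
tool_rot: [-3.141, -0.0, 0.39]
force: [0.6, -1.2, -0.7]
grip_width: 0.0853
finger_force: 0.0
```

>>> play_rows(motion=[[3.1, -1.4, 0.4, 0, 0, -0.018, 1], [6.2, -2.7, 0.8, 0, 0, -0.036, 1], [9.3, -4.1, 1.2, 0, 0, -0.054, 1], [12.4, -5.4, 1.6, 0, 0, -0.072, 1], [15.5, -6.8, 2, 0, 0, -0.091, 1]])

```text
clock: 1.1
position: [0.4192, -0.3529, 0.191]
tool_rot: [-3.141, 0.0, 0.48]
force: [-0.3, -0.0, 0.3]
grip_width: 0.085
finger_force: 0.0
```

>>> play_rows(motion=[[3.2, -1.1, 0.4, 0, 0, -0.018, 1], [6.4, -2.1, 0.8, 0, 0, -0.036, 1], [9.6, -3.2, 1.2, 0, 0, -0.054, 1], [12.9, -4.3, 1.6, 0, 0, -0.072, 1], [16.1, -5.3, 2, 0, 0, -0.091, 1]])

```text
clock: 1.6
position: [0.5376, -0.2314, 0.1709]
tool_rot: [-3.141, 0.0, 0.572]
force: [-0.0, -1.1, 0.3]
grip_width: 0.0855
finger_force: 0.0
```

>>> play_rows(motion=[[4, -0.9, 0.5, 0, 0, -0.023, 1], [8, -1.9, 1, 0, 0, -0.046, 1], [12, -2.9, 1.5, 0, 0, -0.07, 1], [16.5, -3.9, 2, 0, 0, -0.091, 1], [16.5, -3.9, 2, 0, 0, -0.091, 1]])

```text
clock: 2.1
position: [0.6572, -0.104, 0.1499]
tool_rot: [-3.139, -0.002, 0.669]
force: [-0.9, 0.5, -1.2]
grip_width: 0.0856
finger_force: 0.0
```

Run:
```python
from plan import plan
plan([(.6545,-.1108,.15,38,1),(.6545,-.1108,.018,38,1)],step=45)
```

```text
t 2.1 [ 0.6572 -0.104   0.1499] [-3.139e+00 -2.000e-03  6.690e-01] q [ 0.2   0.68 -0.21  1.55  0.16  0.93 -0.96]
[-0.64, 0.36, -0.01, -0.003, -0.002, 0.006, 1.0]
[0.0, -0.0, 13.2, 0.0, 0.0, 0.0, 1.0]
```

>>> play_rows(motion=[[0, 0, 0, 0, 0, 0, 1], [0, 0, 0, 0, 0, 0, 1], [0, 0, 2, 0, 0, 0, 1], [0, 0, 4, 0, 0, 0, 1], [0, 0, 4, 0, 0, 0, 1]])

```text
clock: 2.6
position: [0.6527, -0.1119, 0.1093]
tool_rot: [-3.139, 0.003, 0.66]
force: [-1.2, 1.4, -0.2]
grip_width: 0.0855
finger_force: 0.0
```

Run:
```python
from plan import plan
plan([(.6545,-.1108,.018,38,1)],step=45)
```

```text
t 2.6 [ 0.6527 -0.1119  0.1093] [-3.139e+00  3.000e-03  6.600e-01] q [ 0.21  0.72 -0.2   1.58  0.17  0.86 -0.97]
[0.24, 0.04, 9.13, -0.002, 0.003, -0.003, 1.0]
```

>>> play_rows(motion=[[0, 0, 3, 0, 0, 0, 1], [0, 0, 6, 0, 0, 0, 1], [0, 0, 8, 0, 0, 0, 1], [0, 0, 9.1, 0, 0, 0, 1], [0, 0, 9.1, 0, 0, 0, 1]])

```text
clock: 3.1
position: [0.6541, -0.1112, 0.0199]
tool_rot: [-3.141, 0.001, 0.661]
force: [-0.5, 0.4, -0.7]
grip_width: 0.0853
finger_force: 0.0
```

>>> play_rows(motion=[[0, 0, 0, 0, 0, 0, -0.1], [0, 0, 0, 0, 0, 0, -0.2], [0, 0, 0, 0, 0, 0, -1], [0, 0, 0, 0, 0, 0, -1], [0, 0, 0, 0, 0, 0, -1]])

```text
clock: 3.6
position: [0.655, -0.1108, 0.0211]
tool_rot: [3.141, -0.001, 0.662]
force: [-1.4, -0.1, 7.4]
grip_width: 0.0274
finger_force: 49.7
```

>>> play_rows(motion=[[0, 0, 0, 0, 0, 0, -1], [0, 0, 0, 0, 0, 0, -1], [0, 0, 0, 0, 0, 0, -1], [0, 0, 0, 0, 0, 0, -1], [0, 0, 0, 0, 0, 0, -1]])

```text
clock: 4.1
position: [0.655, -0.1108, 0.0211]
tool_rot: [3.141, -0.001, 0.662]
force: [-1.7, 0.4, 7.2]
grip_width: 0.0275
finger_force: 49.7
```

Run:
```python
from plan import plan
plan([(.6545,-.1108,.12,38,-1),(.4507,-.0134,.12,38,-1),(.4507,-.0134,.019,38,-1)],step=30)
```

```text
t 4.1 [ 0.655  -0.1108  0.0211] [ 3.141e+00 -1.000e-03  6.620e-01] q [ 0.19  0.84 -0.18  1.61  0.2   0.71 -0.99]
[-0.03, -0.02, -9.89, 0.001, -0.001, -0.001, -1.0]
[-5.03, -10.11, -0.0, 0.0, -0.0, -0.0, -1.0]
[-5.03, -10.11, -0.0, 0.0, -0.0, -0.0, -1.0]
[0.0, -0.0, 10.1, -0.0, 0.0, 0.0, -1.0]
```

>>> play_rows(motion=[[0, 0, -1, 0, 0, 0, -1], [0, 0, -3, 0, 0, 0, -1], [0, 0, -6, 0, 0, 0, -1], [0, 0, -9, 0, 0, 0, -1], [0, 0, -10, 0, 0, 0, -1]])

```text
clock: 4.6
position: [0.6559, -0.1108, 0.1241]
tool_rot: [3.139, -0.003, 0.662]
force: [1.2, -0.8, -0.4]
grip_width: 0.0274
finger_force: 49.3
```

>>> play_rows(motion=[[-0.7, -1.4, 0, 0, 0, 0, -1], [-2, -4, 0, 0, 0, 0, -1], [-3.5, -7, 0, 0, 0, 0, -1], [-5, -10, 0, 0, 0, 0, -1], [-6.5, -13, 0, 0, 0, 0, -1]])

```text
clock: 5.1
position: [0.522, -0.0476, 0.1204]
tool_rot: [-3.141, 0.0, 0.662]
force: [0.2, -0.0, -0.4]
grip_width: 0.0271
finger_force: 49.3
```

>>> play_rows(motion=[[-1.5, -3, 0, 0, 0, 0, -1], [-2.6, -5.2, 0, 0, 0, 0, -1], [-3.3, -6.7, 0, 0, 0, 0, -1], [-3.6, -7.2, 0, 0, 0, 0, -1], [-3.6, -7.2, 0, 0, 0, 0, -1]])

```text
clock: 5.6
position: [0.4508, -0.0134, 0.1206]
tool_rot: [3.141, -0.0, 0.662]
force: [0.2, -0.1, -0.6]
grip_width: 0.0273
finger_force: 49.4
```

>>> play_rows(motion=[[0, 0, 0, 0, 0, 0, -1], [0, 0, 2, 0, 0, 0, -1], [0, 0, 4, 0, 0, 0, -1], [0, 0, 6, 0, 0, 0, -1], [0, 0, 6, 0, 0, 0, -1]])

```text
clock: 6.1
position: [0.4503, -0.0137, 0.0584]
tool_rot: [-3.14, 0.003, 0.661]
force: [-0.6, 0.6, -1.2]
grip_width: 0.0274
finger_force: 49.3
```

Run:
```python
from plan import plan
plan([(.4507,-.0134,.021,38,-1)],step=30)
```

```text
t 6.1 [ 0.4503 -0.0137  0.0584] [-3.14e+00  3.00e-03  6.61e-01] q [ 0.04  0.55 -0.18  2.17  0.22  0.44 -1.23]
[0.06, 0.01, 3.74, -0.002, 0.003, -0.002, -1.0]
```

>>> play_rows(motion=[[0, 0, 1.5, 0, 0, 0, -1], [0, 0, 3, 0, 0, 0, -1], [0, 0, 3.6, 0, 0, 0, -1], [0, 0, 3.9, 0, 0, 0, -1], [0, 0, 3.9, 0, 0, 0, -1]])

```text
clock: 6.6
position: [0.4511, -0.0135, 0.0216]
tool_rot: [3.141, -0.0, 0.662]
force: [0.7, 0.0, -1.0]
grip_width: 0.0275
finger_force: 49.3
```

>>> play_rows(motion=[[0, 0, 0, 0, 0, 0, -1], [0, 0, 0.1, 0, 0, 0, -0.2], [0, 0, 0.1, 0, 0, 0, 0], [0, 0, 0.1, 0, 0, 0, 0.5], [0, 0, 0.1, 0, 0, 0, 1]])

```text
clock: 7.1
position: [0.4508, -0.0134, 0.0204]
tool_rot: [3.142, -0.0, 0.662]
force: [0.1, 0.1, -0.0]
grip_width: 0.0708
finger_force: 0.0
```

>>> play_rows(motion=[[0, 0, 0, 0, 0, 0, 1], [0, 0, -2, 0, 0, 0, 1], [0, 0, -6, 0, 0, 0, 1], [0, 0, -10, 0, 0, 0, 1], [0, 0, -11, 0, 0, 0, 1]])

```text
clock: 7.6
position: [0.4522, -0.0134, 0.1337]
tool_rot: [3.139, -0.004, 0.661]
force: [0.3, 1.1, -0.8]
grip_width: 0.0855
finger_force: 0.0
```

Run:
```python
from plan import plan
plan([(.6328,.1191,.13,50.5,1),(.6328,.1191,.017,50.5,1)],step=30)
```

```text
t 7.6 [ 0.4522 -0.0134  0.1337] [ 3.139 -0.004  0.661] q [ 0.09  0.41 -0.24  2.12  0.16  0.62 -1.17]
[11.2, 0.32, 0.23, 0.002, -0.002, -0.11, 1.0]
[11.09, 1.55, 0.21, 0.002, -0.002, -0.11, 1.0]
[0.0, -0.0, 11.3, -0.0, 0.0, 0.0, 1.0]
```

>>> play_rows(motion=[[3.5, 0.1, 0, 0, 0, -0.04, 1], [8, 0.2, 0, 0, 0, -0.08, 1], [12.5, 0.4, 0, 0, 0, -0.13, 1], [17, 0.6, 0, 0, 0, -0.18, 1], [21, 0.7, 0, 0, 0, -0.22, 1]])

```text
clock: 8.1
position: [0.6221, 0.1114, 0.1298]
tool_rot: [-3.141, 0.0, 0.884]
force: [-0.2, 0.3, 0.4]
grip_width: 0.0854
finger_force: 0.0
```

>>> play_rows(motion=[[1, 0.2, 0, 0, 0, 0, 1], [1.5, 0.3, 1, 0, 0, 0, 1], [1.5, 0.3, 3, 0, 0, 0, 1], [1.5, 0.3, 4, 0, 0, 0, 1], [1.5, 0.3, 4, 0, 0, 0, 1]])

```text
clock: 8.6
position: [0.6311, 0.1188, 0.0885]
tool_rot: [-3.14, 0.003, 0.881]
force: [-0.2, 0.0, 0.4]
grip_width: 0.0852
finger_force: 0.0
```

Run:
```python
from plan import plan
plan([(.6328,.1191,.019,50.5,1)],step=30)
from h import *
p,d=viewer.grab_frame('side'); cv2.imwrite('pics/s1.png',cv2.resize(p[120:320,180:480,::-1],None,fx=2.5,fy=2.5))
```

```text
t 8.6 [0.6311 0.1188 0.0885] [-3.14e+00  3.00e-03  8.81e-01] q [-0.11  0.73 -0.26  1.65  0.24  0.8  -1.17]
[0.15, 0.12, 6.95, -0.002, 0.003, -0.0, 1.0]
```

View pics/s1.png

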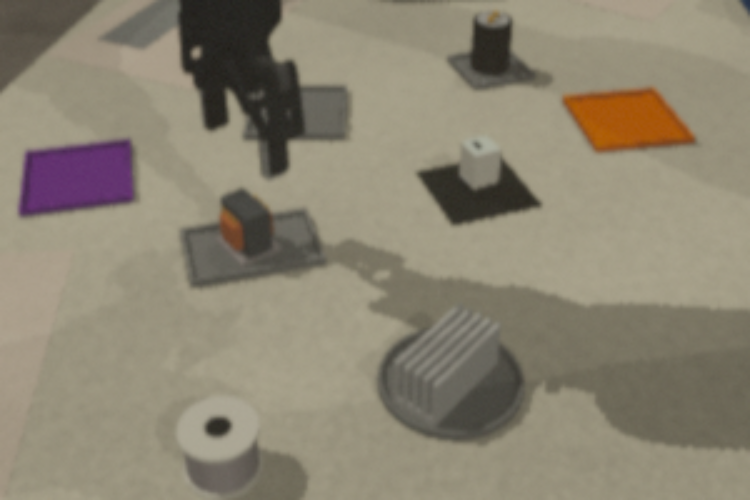

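The relay is upright on the mat at (480,160), and the fingers line up with the core's dark end faces at (258,230). Next I'll grip the transformer.

>>> play_rows(motion=[[0.1, 0.1, 2, 0, 0, 0, 1], [0.1, 0.1, 4.5, 0, 0, 0, 1], [0.1, 0.1, 6.3, 0, 0, 0, 1], [0.1, 0.1, 7.1, 0, 0, 0, 1], [0.1, 0.1, 7.1, 0, 0, 0, 1]], squeeze=70)

```text
clock: 9.15
position: [0.6336, 0.1198, 0.0188]
tool_rot: [-3.141, 0.001, 0.882]
force: [-0.2, -0.3, 0.4]
grip_width: 0.0856
finger_force: 0.0
```

>>> play_rows(motion=[[0, 0, 0, 0, 0, 0, 0.3], [0, 0, 0, 0, 0, 0, 0.1], [0, 0, 0, 0, 0, 0, -1], [0, 0, 0, 0, 0, 0, -1], [0, 0, 0, 0, 0, 0, -1]])

```text
clock: 9.65
position: [0.6346, 0.12, 0.0204]
tool_rot: [3.141, -0.001, 0.882]
force: [-1.3, -1.3, 8.2]
grip_width: 0.0429
finger_force: 72.1
```

>>> play_rows(motion=[[0, 0, 0, 0, 0, 0, -1], [0, 0, -1, 0, 0, 0, -1], [0, 0, -3, 0, 0, 0, -1], [0, 0, -6, 0, 0, 0, -1], [0, 0, -8, 0, 0, 0, -1]])

```text
clock: 10.15
position: [0.6343, 0.12, 0.1016]
tool_rot: [3.141, -0.001, 0.882]
force: [1.0, 0.2, -4.6]
grip_width: 0.043
finger_force: 72.0
```

Run:
```python
from plan import plan
plan([(.6553,-.109,.1,50.5,-1)],step=30)
```

```text
t 10.2 [0.6343 0.12   0.1016] [ 3.141e+00 -1.000e-03  8.820e-01] q [-0.1   0.71 -0.27  1.63  0.24  0.83 -1.16]
[-8.17, 8.09, 0.08, 0.0, -0.0, 0.0, -1.0]
[-8.17, 8.09, 0.08, 0.0, -0.0, 0.0, -1.0]
```

>>> play_rows(motion=[[-0.8, 0.8, 0, 0, 0, 0, -1], [-2.5, 2.5, 0, 0, 0, 0, -1], [-4.7, 4.7, 0, 0, 0, 0, -1], [-7, 7, 0, 0, 0, 0, -1], [-9.3, 9.3, 0, 0, 0, 0, -1]])

```text
clock: 10.65
position: [0.646, -0.0132, 0.0983]
tool_rot: [-3.141, 0.001, 0.882]
force: [0.7, 0.1, -4.2]
grip_width: 0.0431
finger_force: 72.1
```

>>> play_rows(motion=[[-2.3, 2.3, 0, 0, 0, 0, -1], [-4.4, 4.4, 0, 0, 0, 0, -1], [-6, 6, 0, 0, 0, 0, -1], [-6.8, 6.8, 0, 0, 0, 0, -1], [-6.9, 6.9, 0, 0, 0, 0, -1]])

```text
clock: 11.15
position: [0.6554, -0.1101, 0.0985]
tool_rot: [-3.141, 0.001, 0.879]
force: [-0.3, 0.5, -4.6]
grip_width: 0.0427
finger_force: 72.0
```

>>> play_rows(motion=[[0, 0, 0, 0, 0, 0, -1], [0, 0, 2, 0, 0, 0, -1], [0, 0, 4, 0, 0, 0, -1], [0, 0, 5, 0, 0, 0, -1], [0, 0, 5, 0, 0, 0, -1]])

```text
clock: 11.65
position: [0.6553, -0.1067, 0.048]
tool_rot: [-3.139, 0.001, 0.883]
force: [0.4, 0.9, -3.3]
grip_width: 0.043
finger_force: 71.9
```

Run:
```python
from plan import plan
plan([(.6553,-.109,.0204,50.5,-1)],step=30)
```

```text
t 11.7 [ 0.6553 -0.1067  0.048 ] [-3.139e+00  1.000e-03  8.830e-01] q [ 0.24  0.81 -0.26  1.6   0.27  0.77 -0.83]
[-0.18, 0.15, 2.76, -0.002, 0.001, 0.002, -1.0]
```

>>> play_rows(motion=[[-0.1, 0.1, 0, 0, 0, 0, -1], [-0.1, 0.1, 1.2, 0, 0, 0, -1], [-0.1, 0.1, 2.2, 0, 0, 0, -1], [-0.1, 0.1, 2.8, 0, 0, 0, -1], [-0.1, 0.1, 2.9, 0, 0, 0, -1]])

```text
clock: 12.15
position: [0.6559, -0.1095, 0.0201]
tool_rot: [-3.141, 0.0, 0.882]
force: [-8.6, 0.7, 17.3]
grip_width: 0.0427
finger_force: 75.6
```

>>> play_rows(motion=[[0, 0, 0.1, 0, 0, 0, -1], [0, 0, 0.1, 0, 0, 0, -1], [0, 0, 0.1, 0, 0, 0, 0.1], [0, 0, 0.1, 0, 0, 0, 0.5], [0, 0, 0.1, 0, 0, 0, 1]])

```text
clock: 12.65
position: [0.6563, -0.1095, 0.0192]
tool_rot: [3.142, -0.0, 0.882]
force: [0.5, -0.2, 0.6]
grip_width: 0.0739
finger_force: 0.0
```

>>> play_rows(motion=[[0, 0, 0, 0, 0, 0, 1], [0, 0, 0, 0, 0, 0, 1], [0, 0, -3, 0, 0, 0, 1], [0, 0, -7, 0, 0, 0, 1], [0, 0, -11, 0, 0, 0, 1]])

```text
clock: 13.15
position: [0.6558, -0.1094, 0.1303]
tool_rot: [-3.141, 0.0, 0.882]
force: [0.3, -0.7, 0.4]
grip_width: 0.0854
finger_force: 0.0
```

>>> play_rows(motion=[[0, 0, 0, 0, 0, 0, 1], [0, 0, 0, 0, 0, 0, 1], [0, 0, 0, 0, 0, 0, 1], [0, 0, 0, 0, 0, 0, 1], [0, 0, 0, 0, 0, 0, 1]])

```text
clock: 13.65
position: [0.6558, -0.1094, 0.1283]
tool_rot: [-3.14, 0.001, 0.882]
force: [0.3, 0.5, 0.3]
grip_width: 0.0857
finger_force: 0.0
```

Run:
```python
from plan import plan
for yaw in (-26.3,153.7): plan([(.4388,.2396,.13,yaw,1),(.4388,.2396,.02,yaw,1)],step=40)
```

```text
t 13.7 [ 0.6558 -0.1094  0.1283] [-3.14e+00  1.00e-03  8.82e-01] q [ 0.25  0.71 -0.28  1.56  0.23  0.91 -0.79]
[4.38, -12.98, -0.04, -0.0, 0.0, 0.447, 1.0]
[-1.66, -13.6, -0.04, -0.0, 0.0, 0.447, 1.0]
[-7.37, -11.55, -0.05, -0.0, 0.0, 0.447, 1.0]
[-0.0, -0.0, 11.0, -0.0, -0.0, -0.0, 1.0]
t 13.7 [ 0.6558 -0.1094  0.1283] [-3.14e+00  1.00e-03  8.82e-01] q [ 0.25  0.71 -0.28  1.56  0.23  0.91 -0.79]
[4.38, -12.98, -0.04, -0.001, -0.0, -0.6, 1.0]
[10.95, -8.24, -0.05, -0.001, -0.0, -0.6, 1.0]
[13.69, -0.61, -0.05, -0.001, -0.0, -0.6, 1.0]
[0.0, -0.0, 11.0, -0.0, 0.0, 0.0, 1.0]
```

Run:
```python
from plan import plan
plan([(.4388,.2396,.13,63.7,1),(.4388,.2396,.02,63.7,1)],step=40)
```

```text
t 13.7 [ 0.6558 -0.1094  0.1283] [-3.14e+00  1.00e-03  8.82e-01] q [ 0.25  0.71 -0.28  1.56  0.23  0.91 -0.79]
[4.38, -12.98, -0.04, -0.0, 0.0, -0.077, 1.0]
[5.36, -12.61, -0.05, -0.0, 0.0, -0.077, 1.0]
[6.31, -12.16, -0.05, -0.0, 0.0, -0.077, 1.0]
[-0.0, -0.0, 11.0, 0.0, -0.0, -0.0, 1.0]
```

>>> play_rows(motion=[[0.6, -1.8, 0, 0, 0, -0.015, 1], [1.6, -4.7, 0, 0, 0, -0.03, 1], [2.6, -7.6, 0, 0, 0, -0.046, 1], [3.6, -10.5, 0, 0, 0, -0.062, 1], [4.4, -13, 0, 0, 0, -0.077, 1]])

```text
clock: 14.15
position: [0.5828, 0.0085, 0.1289]
tool_rot: [-3.141, 0.0, 0.96]
force: [0.6, 0.5, -0.1]
grip_width: 0.0855
finger_force: 0.0
```

>>> play_rows(motion=[[1.1, -2.5, 0, 0, 0, -0.015, 1], [2.2, -5, 0, 0, 0, -0.03, 1], [3.2, -7.6, 0, 0, 0, -0.046, 1], [4.3, -10.1, 0, 0, 0, -0.062, 1], [5.4, -12.6, 0, 0, 0, -0.077, 1]])

```text
clock: 14.65
position: [0.5109, 0.1245, 0.129]
tool_rot: [-3.141, 0.0, 1.036]
force: [-0.7, 0.4, 0.3]
grip_width: 0.0854
finger_force: 0.0
```

>>> play_rows(motion=[[1.5, -3, 0, 0, 0, -0.019, 1], [3.2, -6.2, 0, 0, 0, -0.038, 1], [4.7, -9.2, 0, 0, 0, -0.058, 1], [5.8, -11.2, 0, 0, 0, -0.07, 1], [6.3, -12.2, 0, 0, 0, -0.077, 1]])

```text
clock: 15.15
position: [0.4377, 0.2419, 0.1291]
tool_rot: [-3.141, -0.0, 1.116]
force: [0.2, -0.5, 0.8]
grip_width: 0.085
finger_force: 0.0
```

>>> play_rows(motion=[[0, 0, 0, 0, 0, 0, 1], [0, 0, 2, 0, 0, 0, 1], [0, 0, 4, 0, 0, 0, 1], [0, 0, 5, 0, 0, 0, 1], [0, 0, 5, 0, 0, 0, 1]])

```text
clock: 15.65
position: [0.4389, 0.2388, 0.0782]
tool_rot: [-3.141, 0.002, 1.111]
force: [-0.3, 0.3, 0.2]
grip_width: 0.0856
finger_force: 0.0
```

Run:
```python
from plan import plan
plan([(.4388,.2396,.012,63.7,1)],step=40)
```

```text
t 15.7 [0.4389 0.2388 0.0782] [-3.141e+00  2.000e-03  1.111e+00] q [-0.36  0.58 -0.34  2.03  0.33  0.59 -1.39]
[0.08, -0.03, 6.62, -0.001, 0.002, -0.0, 1.0]
```

>>> play_rows(motion=[[0, 0, 2, 0, 0, 0, 1], [0, 0, 4.4, 0, 0, 0, 1], [0, 0, 6, 0, 0, 0, 1], [0, 0, 6.7, 0, 0, 0, 1], [0, 0, 6.7, 0, 0, 0, 1]], squeeze=50)

```text
clock: 16.15
position: [0.439, 0.2398, 0.0123]
tool_rot: [-3.141, 0.001, 1.112]
force: [-0.2, 0.5, 0.3]
grip_width: 0.0855
finger_force: 0.0
```

>>> play_rows(motion=[[0, 0, 0, 0, 0, 0, 0.2], [0, 0, 0, 0, 0, 0, 0], [0, 0, 0, 0, 0, 0, -1], [0, 0, 0, 0, 0, 0, -1], [0, 0, 0, 0, 0, 0, -1]])

```text
clock: 16.65
position: [0.4392, 0.2402, 0.013]
tool_rot: [3.141, -0.001, 1.113]
force: [-2.0, -1.0, 11.2]
grip_width: 0.0354
finger_force: 49.6
```

>>> play_rows(motion=[[0, 0, 0, 0, 0, 0, -1], [0, 0, -1, 0, 0, 0, -1], [0, 0, -3, 0, 0, 0, -1], [0, 0, -6, 0, 0, 0, -1], [0, 0, -8, 0, 0, 0, -1]])

```text
clock: 17.15
position: [0.439, 0.2402, 0.0944]
tool_rot: [3.141, -0.001, 1.113]
force: [-0.9, 0.2, -2.8]
grip_width: 0.0353
finger_force: 50.9
```

Run:
```python
from plan import plan
plan([(.6287,.1205,.094,28.2,-1)],step=25)
```

```text
t 17.1 [0.439  0.2402 0.0944] [ 3.141e+00 -1.000e-03  1.113e+00] q [-0.35  0.55 -0.36  2.02  0.32  0.62 -1.38]
[-1.17, 11.15, 0.02, 0.0, -0.0, 0.31, -1.0]
[2.29, 10.98, 0.02, 0.0, -0.0, 0.31, -1.0]
```

>>> play_rows(motion=[[-0.1, 1, 0, 0, 0, 0.03, -1], [-0.3, 3.2, 0, 0, 0, 0.09, -1], [-0.6, 5.8, 0, 0, 0, 0.16, -1], [-0.9, 8.5, 0, 0, 0, 0.24, -1], [-1.2, 11.2, 0, 0, 0, 0.31, -1]])

```text
clock: 17.65
position: [0.5355, 0.1776, 0.0913]
tool_rot: [-3.142, 0.001, 0.796]
force: [-0.5, -0.2, -2.7]
grip_width: 0.0349
finger_force: 50.9
```

>>> play_rows(motion=[[0.6, 2.8, 0, 0, 0, 0.08, -1], [1.2, 5.8, 0, 0, 0, 0.16, -1], [1.8, 8.6, 0, 0, 0, 0.24, -1], [2.2, 10.4, 0, 0, 0, 0.29, -1], [2.3, 10.9, 0, 0, 0, 0.31, -1]])

```text
clock: 18.15
position: [0.6301, 0.1172, 0.0909]
tool_rot: [3.14, 0.001, 0.486]
force: [-0.0, -0.2, -2.9]
grip_width: 0.0355
finger_force: 50.9
```

>>> play_rows(motion=[[0, 0, 0, 0, 0, 0, -1], [0, 0, 2, 0, 0, 0, -1], [0, 0, 4, 0, 0, 0, -1], [0, 0, 5, 0, 0, 0, -1], [0, 0, 5, 0, 0, 0, -1]])

```text
clock: 18.65
position: [0.6271, 0.1208, 0.0409]
tool_rot: [-3.141, 0.003, 0.494]
force: [0.0, 0.5, -2.5]
grip_width: 0.0354
finger_force: 50.9
```

>>> play_rows(motion=[[0, 0, 0, 0, 0, 0, -1], [0, 0, 0, 0, 0, 0, -1], [0, 0, 0, 0, 0, 0, -1], [0, 0, 0, 0, 0, 0, -1], [0, 0, 0, 0, 0, 0, -1]])

```text
clock: 19.15
position: [0.6285, 0.1206, 0.0426]
tool_rot: [3.142, -0.0, 0.493]
force: [0.9, -0.8, -2.7]
grip_width: 0.0352
finger_force: 50.9
```

Run:
```python
from plan import plan
plan([(.6287,.1205,.0130,28.2,-1)],step=25)
```

```text
t 19.1 [0.6285 0.1206 0.0426] [ 3.142 -0.     0.493] q [-0.17  0.78 -0.18  1.67  0.19  0.7  -1.52]
[0.01, 0.02, 2.96, 0.0, -0.0, 0.001, -1.0]
```

>>> play_rows(motion=[[0, 0, 1.2, 0, 0, 0, -1], [0, 0, 2.2, 0, 0, 0, -1], [0, 0, 2.7, 0, 0, 0, -1], [0, 0, 2.9, 0, 0, 0, -1], [0, 0, 2.9, 0, 0, 0, -1]])

```text
clock: 19.65
position: [0.6281, 0.1206, 0.0131]
tool_rot: [-3.141, 0.001, 0.493]
force: [-2.3, 0.1, 3.2]
grip_width: 0.0351
finger_force: 51.4
```

>>> play_rows(motion=[[0, 0, 0, 0, 0, 0, -1], [0, 0, 0.1, 0, 0, 0, -0.1], [0, 0, 0.1, 0, 0, 0, 0.1], [0, 0, 0.1, 0, 0, 0, 0.5], [0, 0, 0.1, 0, 0, 0, 1]])

```text
clock: 20.15
position: [0.6285, 0.1206, 0.0123]
tool_rot: [-3.142, -0.0, 0.493]
force: [0.2, 0.0, -0.6]
grip_width: 0.0744
finger_force: 0.0
```

>>> play_rows(motion=[[0, 0, 0, 0, 0, 0, 1], [0, 0, 0, 0, 0, 0, 1], [0, 0, -3, 0, 0, 0, 1], [0, 0, -7, 0, 0, 0, 1], [0, 0, -11, 0, 0, 0, 1]])

```text
clock: 20.65
position: [0.628, 0.1205, 0.1234]
tool_rot: [-3.141, 0.001, 0.493]
force: [-0.4, -0.2, 0.4]
grip_width: 0.085
finger_force: 0.0
```

>>> play_rows(motion=[[0, 0, -2, 0, 0, 0, 1], [0, 0, -3, 0, 0, 0, 1], [0, 0, -3, 0, 0, 0, 1], [0, 0, -3, 0, 0, 0, 1], [0, 0, -3, 0, 0, 0, 1]])

```text
clock: 21.15
position: [0.6278, 0.1205, 0.1507]
tool_rot: [-3.141, 0.002, 0.493]
force: [0.2, -0.1, 0.3]
grip_width: 0.0853
finger_force: 0.0
```

Run:
```python
from plan import plan
plan([(.4703,-.2545,.14,28.2,1),(.4703,-.2545,.028,28.2,1)],step=40)
```

```text
t 21.1 [0.6278 0.1205 0.1507] [-3.141e+00  2.000e-03  4.930e-01] q [-0.15  0.64 -0.2   1.62  0.15  0.9  -1.49]
[-10.54, 8.53, 0.37, -0.0, 0.001, 0.0, 1.0]
[-10.54, 8.53, 0.37, -0.0, 0.001, 0.0, 1.0]
[-10.53, 8.53, 0.36, -0.0, 0.001, 0.0, 1.0]
[-0.0, -0.0, 11.2, -0.0, -0.0, 0.0, 1.0]
```

>>> play_rows(motion=[[-1.2, 1, 0.1, 0, 0, 0, 1], [-3.5, 2.8, 0.2, 0, 0, 0, 1], [-6, 4.8, 0.2, 0, 0, 0, 1], [-8.3, 6.7, 0.3, 0, 0, 0, 1], [-10.5, 8.5, 0.4, 0, 0, 0, 1]])

```text
clock: 21.65
position: [0.5748, -0.0061, 0.1475]
tool_rot: [-3.141, 0.001, 0.492]
force: [0.9, 0.4, 0.3]
grip_width: 0.0851
finger_force: 0.0
```

>>> play_rows(motion=[[-2.1, 1.7, 0.1, 0, 0, 0, 1], [-4.2, 3.4, 0.2, 0, 0, 0, 1], [-6.3, 5.1, 0.2, 0, 0, 0, 1], [-8.4, 6.8, 0.3, 0, 0, 0, 1], [-10.5, 8.5, 0.4, 0, 0, 0, 1]])

```text
clock: 22.15
position: [0.5224, -0.1301, 0.1436]
tool_rot: [-3.141, 0.001, 0.492]
force: [0.6, -0.7, -0.7]
grip_width: 0.0852
finger_force: 0.0
```

>>> play_rows(motion=[[-2.6, 2.1, 0.1, 0, 0, 0, 1], [-5.5, 4.5, 0.2, 0, 0, 0, 1], [-8.2, 6.7, 0.2, 0, 0, 0, 1], [-10, 8.1, 0.3, 0, 0, 0, 1], [-10.5, 8.5, 0.4, 0, 0, 0, 1]])

```text
clock: 22.65
position: [0.4692, -0.256, 0.1396]
tool_rot: [-3.141, 0.002, 0.489]
force: [0.1, 0.5, -0.9]
grip_width: 0.0852
finger_force: 0.0
```

>>> play_rows(motion=[[0, 0, 0, 0, 0, 0, 1], [0, 0, 1, 0, 0, 0, 1], [0, 0, 2, 0, 0, 0, 1], [0, 0, 2, 0, 0, 0, 1], [0, 0, 2, 0, 0, 0, 1]])

```text
clock: 23.15
position: [0.4716, -0.2523, 0.1198]
tool_rot: [-3.141, 0.0, 0.494]
force: [-0.3, 0.6, 0.8]
grip_width: 0.0851
finger_force: 0.0
```

Run:
```python
from plan import plan
plan([(.4703,-.2545,.028,28.2,1)],step=40)
```

```text
t 23.1 [ 0.4716 -0.2523  0.1198] [-3.141  0.     0.494] q [ 0.52  0.54 -0.19  1.93  0.15  0.69 -0.83]
[-0.21, 0.14, 9.18, -0.001, 0.0, 0.002, 1.0]
```

>>> play_rows(motion=[[-0.1, 0.1, 2, 0, 0, 0, 1], [-0.1, 0.1, 5, 0, 0, 0, 1], [-0.1, 0.1, 8, 0, 0, 0, 1], [-0.1, 0.1, 9, 0, 0, 0, 1], [-0.1, 0.1, 9.2, 0, 0, 0, 1]], squeeze=60)

```text
clock: 23.65
position: [0.4709, -0.254, 0.0277]
tool_rot: [-3.14, 0.001, 0.493]
force: [-0.1, 0.9, 0.5]
grip_width: 0.0851
finger_force: 0.0
```

>>> play_rows(motion=[[0, 0, 0, 0, 0, 0, 0.3], [0, 0, 0, 0, 0, 0, 0.1], [0, 0, 0, 0, 0, 0, -1], [0, 0, 0, 0, 0, 0, -1], [0, 0, 0, 0, 0, 0, -1]])

```text
clock: 24.15
position: [0.4717, -0.2547, 0.0297]
tool_rot: [3.14, -0.001, 0.493]
force: [-2.9, 2.5, 15.4]
grip_width: 0.0424
finger_force: 58.9
```

>>> play_rows(motion=[[0, 0, 0, 0, 0, 0, -1], [0, 0, -1, 0, 0, 0, -1], [0, 0, -4, 0, 0, 0, -1], [0, 0, -7, 0, 0, 0, -1], [0, 0, -10, 0, 0, 0, -1]])

```text
clock: 24.65
position: [0.471, -0.2544, 0.1303]
tool_rot: [3.141, -0.0, 0.493]
force: [0.3, 0.0, -0.8]
grip_width: 0.0424
finger_force: 61.3
```

Run:
```python
from plan import plan
plan([(.4358,.2383,.129,60,-1)],step=30)
```

```text
t 24.6 [ 0.471  -0.2544  0.1303] [ 3.141 -0.     0.493] q [ 0.53  0.52 -0.19  1.92  0.15  0.71 -0.83]
[5.05, -11.27, 0.03, 0.0, -0.0, -0.139, -1.0]
[6.56, -10.46, 0.03, 0.0, -0.0, -0.139, -1.0]
[7.94, -9.46, 0.03, 0.0, -0.0, -0.139, -1.0]
[9.17, -8.27, 0.03, 0.0, -0.0, -0.139, -1.0]
```

>>> play_rows(motion=[[0.5, -1.1, 0, 0, 0, -0.014, -1], [1.5, -3.3, 0, 0, 0, -0.04, -1], [2.7, -5.9, 0, 0, 0, -0.07, -1], [3.8, -8.6, 0, 0, 0, -0.105, -1], [5.1, -11.3, 0, 0, 0, -0.139, -1]])

```text
clock: 25.15
position: [0.4619, -0.1294, 0.1284]
tool_rot: [-3.142, 0.0, 0.633]
force: [0.4, 0.8, -1.1]
grip_width: 0.0426
finger_force: 61.3
```

>>> play_rows(motion=[[1.3, -2.1, 0, 0, 0, -0.028, -1], [2.6, -4.2, 0, 0, 0, -0.056, -1], [3.9, -6.3, 0, 0, 0, -0.084, -1], [5.2, -8.4, 0, 0, 0, -0.112, -1], [6.6, -10.5, 0, 0, 0, -0.139, -1]])

```text
clock: 25.65
position: [0.4533, -0.0059, 0.1284]
tool_rot: [-3.142, 0.0, 0.772]
force: [0.1, 0.4, -0.6]
grip_width: 0.0425
finger_force: 61.4
```

>>> play_rows(motion=[[1.6, -1.9, 0, 0, 0, -0.028, -1], [3.2, -3.8, 0, 0, 0, -0.056, -1], [4.8, -5.7, 0, 0, 0, -0.084, -1], [6.4, -7.6, 0, 0, 0, -0.112, -1], [7.9, -9.4, 0, 0, 0, -0.139, -1]])

```text
clock: 26.15
position: [0.4444, 0.1167, 0.1284]
tool_rot: [-3.142, -0.0, 0.912]
force: [-0.1, 0.4, -1.2]
grip_width: 0.0424
finger_force: 61.4
```

>>> play_rows(motion=[[2.3, -2.1, 0, 0, 0, -0.035, -1], [5, -4.5, 0, 0, 0, -0.075, -1], [7.3, -6.6, 0, 0, 0, -0.11, -1], [8.7, -7.8, 0, 0, 0, -0.13, -1], [9.2, -8.3, 0, 0, 0, -0.139, -1]])

```text
clock: 26.65
position: [0.4352, 0.2411, 0.1283]
tool_rot: [-3.141, -0.001, 1.052]
force: [-0.1, -0.3, -2.0]
grip_width: 0.0426
finger_force: 61.3
```

>>> play_rows(motion=[[0, 0, 0, 0, 0, 0, -1], [0, 0, 2, 0, 0, 0, -1], [0, 0, 4, 0, 0, 0, -1], [0, 0, 6, 0, 0, 0, -1], [0, 0, 6, 0, 0, 0, -1]])

```text
clock: 27.15
position: [0.435, 0.237, 0.0666]
tool_rot: [-3.14, 0.003, 1.047]
force: [0.9, 0.3, -0.7]
grip_width: 0.0428
finger_force: 61.3
```

>>> play_rows(motion=[[0, 0, 0, 0, 0, 0, -1], [0, 0, 0, 0, 0, 0, -1], [0, 0, 0, 0, 0, 0, -1], [0, 0, 0, 0, 0, 0, -1], [0, 0, 0, 0, 0, 0, -1]])

```text
clock: 27.65
position: [0.4362, 0.239, 0.0687]
tool_rot: [3.141, -0.001, 1.049]
force: [0.3, -0.6, -1.0]
grip_width: 0.0423
finger_force: 61.3
```

Run:
```python
from plan import plan
plan([(.4358,.2383,.0297,60,-1)],step=30)
```

```text
t 27.6 [0.4362 0.239  0.0687] [ 3.141e+00 -1.000e-03  1.049e+00] q [-0.37  0.59 -0.33  2.04  0.34  0.56 -1.47]
[-0.09, 0.0, 3.9, 0.0, -0.001, 0.001, -1.0]
```

>>> play_rows(motion=[[0, 0, 1.3, 0, 0, 0, -1], [0, 0, 2.8, 0, 0, 0, -1], [0, 0, 3.6, 0, 0, 0, -1], [0, 0, 3.9, 0, 0, 0, -1], [0, 0, 3.9, 0, 0, 0, -1]])

```text
clock: 28.15
position: [0.4358, 0.2388, 0.0295]
tool_rot: [3.141, 0.001, 1.049]
force: [-3.2, -3.6, 16.6]
grip_width: 0.0424
finger_force: 63.4
```

>>> play_rows(motion=[[0, 0, 0.1, 0, 0, 0, -1], [0, 0, 0.1, 0, 0, 0, -1], [0, 0, 0.1, 0, 0, 0, 0.1], [0, 0, 0.1, 0, 0, 0, 0.5], [0, 0, 0.1, 0, 0, 0, 1]])

```text
clock: 28.65
position: [0.4359, 0.2391, 0.0281]
tool_rot: [-3.141, 0.0, 1.049]
force: [0.3, 0.2, -0.9]
grip_width: 0.0739
finger_force: 0.0
```

>>> play_rows(motion=[[0, 0, 0, 0, 0, 0, 1], [0, 0, 0, 0, 0, 0, 1], [0, 0, -3, 0, 0, 0, 1], [0, 0, -7, 0, 0, 0, 1], [0, 0, -11, 0, 0, 0, 1]])

```text
clock: 29.15
position: [0.4355, 0.2389, 0.1393]
tool_rot: [-3.141, 0.001, 1.049]
force: [1.8, -0.6, 0.7]
grip_width: 0.0857
finger_force: 0.0
```

>>> play_rows(motion=[[0, 0, 0, 0, 0, 0, 1], [0, 0, 0, 0, 0, 0, 1], [0, 0, 0, 0, 0, 0, 1], [0, 0, 0, 0, 0, 0, 1], [0, 0, 0, 0, 0, 0, 1]])

```text
clock: 29.65
position: [0.4356, 0.2389, 0.1375]
tool_rot: [-3.141, 0.001, 1.049]
force: [0.2, 0.3, -0.7]
grip_width: 0.0855
finger_force: 0.0
```

Run:
```python
from plan import plan
plan([(.4508,-.0134,.13,38,1),(.4508,-.0134,.0204,38,1)],step=40)
from h import *
I,d=viewer.grab_frame('top'); I=I[:,:,::-1]; np.save('pics/t2.npy',d)
x,y=np.meshgrid(np.arange(0.75,0.35,-0.0009),np.arange(0.35,-0.35,-0.0009),indexing='ij')
uv=pix('top',np.stack([x,y,0*x+.006],-1)).astype(np.float32)
cv2.imwrite('pics/o2.png',np.clip(cv2.remap(I,uv[...,0],uv[...,1],cv2.INTER_CUBIC)*1.6,0,255).astype(np.uint8))
```

```text
t 29.6 [0.4356 0.2389 0.1375] [-3.141e+00  1.000e-03  1.049e+00] q [-0.32  0.48 -0.39  2.    0.27  0.71 -1.4 ]
[-10.56, 6.95, 0.38, -0.0, 0.001, 0.193, 1.0]
[-9.03, 8.84, 0.38, -0.0, 0.001, 0.193, 1.0]
[-0.0, -0.0, 10.96, -0.0, -0.0, -0.0, 1.0]
```

View pics/o2.png

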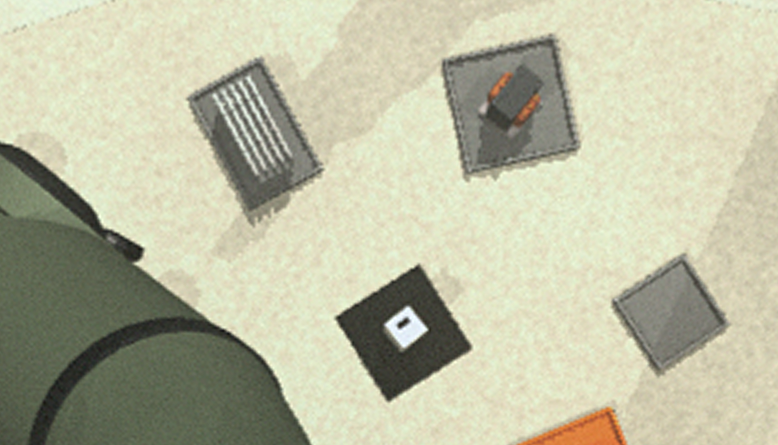

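The heat sink at (251,125) lies along the long tray, and the transformer at (515,98) is centred in the square tray. The relay is on the mat at (404,328), and the emptied small tray is centred at (671,313), so (0.468,-0.254). Next I'll fetch the relay.

>>> play_rows(motion=[[-1.4, 0.9, 0, 0, 0, 0.025, 1], [-3.8, 2.5, 0.1, 0, 0, 0.07, 1], [-6.2, 4, 0.2, 0, 0, 0.11, 1], [-8.5, 5.5, 0.3, 0, 0, 0.15, 1], [-10.6, 7, 0.4, 0, 0, 0.193, 1]])

```text
clock: 30.2
position: [0.4434, 0.1102, 0.1341]
tool_rot: [-3.142, 0.001, 0.853]
force: [0.5, 0.0, -0.7]
grip_width: 0.0852
finger_force: 0.0
```

>>> play_rows(motion=[[-2.3, 2.2, 0.1, 0, 0, 0.05, 1], [-5, 4.8, 0.2, 0, 0, 0.11, 1], [-7.3, 7.1, 0.3, 0, 0, 0.155, 1], [-8.6, 8.4, 0.4, 0, 0, 0.185, 1], [-9, 8.8, 0.4, 0, 0, 0.193, 1]])

```text
clock: 30.7
position: [0.4507, -0.0161, 0.13]
tool_rot: [3.141, 0.001, 0.658]
force: [0.4, -0.5, -0.1]
grip_width: 0.0855
finger_force: 0.0
```

>>> play_rows(motion=[[0, 0, 0, 0, 0, 0, 1], [0, 0, 2, 0, 0, 0, 1], [0, 0, 3, 0, 0, 0, 1], [0, 0, 3, 0, 0, 0, 1], [0, 0, 3, 0, 0, 0, 1]])

```text
clock: 31.2
position: [0.4512, -0.0128, 0.1004]
tool_rot: [-3.141, 0.0, 0.664]
force: [0.1, 0.3, 0.8]
grip_width: 0.0857
finger_force: 0.0
```

>>> play_rows(motion=[[0, 0, 0, 0, 0, 0, 1], [0, 0, 0, 0, 0, 0, 1], [0, 0, 0, 0, 0, 0, 1], [0, 0, 0, 0, 0, 0, 1], [0, 0, 0, 0, 0, 0, 1]])

```text
clock: 31.7
position: [0.4513, -0.0135, 0.1004]
tool_rot: [3.141, -0.0, 0.663]
force: [0.1, -0.1, 0.3]
grip_width: 0.0859
finger_force: 0.0
```

Run:
```python
from plan import plan
plan([(.4508,-.0134,.0190,38,1)],step=40)
```

```text
t 31.7 [ 0.4513 -0.0135  0.1004] [ 3.141 -0.     0.663] q [ 0.09  0.47 -0.25  2.14  0.22  0.55 -1.22]
[-0.04, -0.04, 8.14, 0.0, -0.0, -0.001, 1.0]
```

>>> play_rows(motion=[[0, 0, 2, 0, 0, 0, 1], [0, 0, 5, 0, 0, 0, 1], [0, 0, 7.2, 0, 0, 0, 1], [0, 0, 8.1, 0, 0, 0, 1], [0, 0, 8.1, 0, 0, 0, 1]], squeeze=50)

```text
clock: 32.2
position: [0.4507, -0.0133, 0.0186]
tool_rot: [-3.141, 0.001, 0.663]
force: [0.7, -0.4, 1.2]
grip_width: 0.0855
finger_force: 0.0
```

>>> play_rows(motion=[[0, 0, 0, 0, 0, 0, -0.1], [0, 0, 0, 0, 0, 0, -0.2], [0, 0, 0, 0, 0, 0, -1], [0, 0, 0, 0, 0, 0, -1], [0, 0, 0, 0, 0, 0, -1]])

```text
clock: 32.7
position: [0.4516, -0.0135, 0.02]
tool_rot: [3.141, -0.001, 0.663]
force: [-2.4, -0.5, 13.0]
grip_width: 0.0274
finger_force: 48.5
```

>>> play_rows(motion=[[0, 0, 0, 0, 0, 0, -1], [0, 0, -1, 0, 0, 0, -1], [0, 0, -4, 0, 0, 0, -1], [0, 0, -7, 0, 0, 0, -1], [0, 0, -8, 0, 0, 0, -1]])

```text
clock: 33.2
position: [0.4522, -0.0135, 0.1022]
tool_rot: [3.14, -0.003, 0.662]
force: [-0.1, -0.3, -1.1]
grip_width: 0.0272
finger_force: 49.6
```

Run:
```python
from plan import plan
plan([(.468,-.254,.1,38,-1)],step=30)
```

```text
t 33.2 [ 0.4522 -0.0135  0.1022] [ 3.14e+00 -3.00e-03  6.62e-01] q [ 0.1   0.47 -0.26  2.14  0.22  0.55 -1.23]
[-6.77, 9.97, 0.11, 0.001, -0.001, -0.0, -1.0]
[-6.78, 9.97, 0.11, 0.001, -0.001, -0.0, -1.0]
```

>>> play_rows(motion=[[-0.7, 1, 0, 0, 0, 0, -1], [-2.1, 3, 0, 0, 0, 0, -1], [-3.6, 5.4, 0, 0, 0, 0, -1], [-5.2, 7.7, 0, 0, 0, 0, -1], [-6.8, 10, 0, 0, 0, 0, -1]])

```text
clock: 33.7
position: [0.4584, -0.136, 0.0984]
tool_rot: [-3.141, 0.001, 0.663]
force: [0.6, 0.2, -1.1]
grip_width: 0.0273
finger_force: 49.6
```

>>> play_rows(motion=[[-1.6, 2.3, 0, 0, 0, 0, -1], [-3.5, 5.2, 0, 0, 0, 0, -1], [-5.3, 7.8, 0, 0, 0, 0, -1], [-6.4, 9.5, 0, 0, 0, 0, -1], [-6.7, 10, 0, 0, 0, 0, -1]])

```text
clock: 34.2
position: [0.4666, -0.2571, 0.0981]
tool_rot: [-3.141, 0.001, 0.659]
force: [0.0, 0.2, -0.4]
grip_width: 0.027
finger_force: 49.6
```

>>> play_rows(motion=[[0, 0, 0, 0, 0, 0, -1], [0, 0, 2, 0, 0, 0, -1], [0, 0, 4, 0, 0, 0, -1], [0, 0, 5, 0, 0, 0, -1], [0, 0, 5, 0, 0, 0, -1]])

```text
clock: 34.7
position: [0.4672, -0.253, 0.0481]
tool_rot: [-3.139, 0.001, 0.664]
force: [0.2, 0.4, 0.2]
grip_width: 0.0271
finger_force: 49.6
```

>>> play_rows(motion=[[0, 0, 0, 0, 0, 0, -1], [0, 0, 0, 0, 0, 0, -1], [0, 0, 0, 0, 0, 0, -1], [0, 0, 0, 0, 0, 0, -1], [0, 0, 0, 0, 0, 0, -1]])

```text
clock: 35.2
position: [0.468, -0.2543, 0.0496]
tool_rot: [3.141, -0.0, 0.663]
force: [-0.2, -0.4, -1.5]
grip_width: 0.0276
finger_force: 49.6
```

Run:
```python
from plan import plan
plan([(.468,-.254,.020,38,-1)],step=30)
```

```text
t 35.2 [ 0.468  -0.2543  0.0496] [ 3.141 -0.     0.663] q [ 0.55  0.65 -0.23  1.96  0.26  0.55 -0.76]
[0.02, -0.02, 2.96, 0.0, -0.0, -0.001, -1.0]
```

Next I'll lower, release, and retreat up and back toward the start, clear of the view.

>>> play_rows(motion=[[0, 0, 1.2, 0, 0, 0, -1], [0, 0, 2.2, 0, 0, 0, -1], [0, 0, 2.7, 0, 0, 0, -1], [0, 0, 2.9, 0, 0, 0, -1], [0, 0, 2.9, 0, 0, 0, -1]])

```text
clock: 35.7
position: [0.4676, -0.2539, 0.02]
tool_rot: [-3.141, 0.001, 0.663]
force: [-0.5, 0.4, 2.3]
grip_width: 0.0273
finger_force: 49.9
```

>>> play_rows(motion=[[0, 0, 0.1, 0, 0, 0, -1], [0, 0, 0.1, 0, 0, 0, -0.2], [0, 0, 0.1, 0, 0, 0, 0.1], [0, 0, 0.1, 0, 0, 0, 0.5], [0, 0, 0.1, 0, 0, 0, 1]])

```text
clock: 36.2
position: [0.4679, -0.2541, 0.0191]
tool_rot: [-3.141, 0.0, 0.663]
force: [0.0, -0.2, 0.1]
grip_width: 0.0742
finger_force: 0.0
```

>>> play_rows(motion=[[0, 0, 0, 0, 0, 0, 1], [0, 0, 0, 0, 0, 0, 1], [0, 0, -3, 0, 0, 0, 1], [0, 0, -7, 0, 0, 0, 1], [0, 0, -11, 0, 0, 0, 1]])

```text
clock: 36.7
position: [0.4675, -0.2539, 0.1304]
tool_rot: [-3.141, 0.0, 0.663]
force: [0.1, -0.7, -0.3]
grip_width: 0.0857
finger_force: 0.0
```

>>> play_rows(motion=[[-3, 1, -1, 0, 0, 0, 1], [-7, 2, -2, 0, 0, 0, 1], [-11, 3, -3, 0, 0, 0, 1], [-15, 4, -4, 0, 0, 0, 1], [-19, 5, -4, 0, 0, 0, 1]])

```text
clock: 37.2
position: [0.348, -0.4121, 0.1706]
tool_rot: [3.14, -0.0, 0.663]
force: [1.1, -0.7, -0.4]
grip_width: 0.0856
finger_force: 0.0
```

>>> play_rows(motion=[[-3, 1, 0, 0, 0, 0, 1], [-7, 3, 0, 0, 0, 0, 1], [-10, 5, 0, 0, 0, 0, 1], [-12, 6, 0, 0, 0, 0, 1], [-12, 6, 0, 0, 0, 0, 1]])

```text
clock: 37.7
position: [0.2888, -0.5342, 0.1689]
tool_rot: [-3.142, 0.001, 0.659]
force: [0.7, -0.1, 0.3]
grip_width: 0.0852
finger_force: 0.0
```

>>> play_rows(motion=[[0, 0, 0, 0, 0, 0, 1], [0, 0, 0, 0, 0, 0, 1], [0, 0, 0, 0, 0, 0, 1], [0, 0, 0, 0, 0, 0, 1], [0, 0, 0, 0, 0, 0, 1]])

```text
clock: 38.2
position: [0.2915, -0.5313, 0.1694]
tool_rot: [3.142, -0.0, 0.663]
force: [-0.2, -0.5, 0.7]
grip_width: 0.0855
finger_force: 0.0
```

Run:
```python
from h import *
I,d=viewer.grab_frame('top'); cv2.imwrite('pics/t3.png',I[:,:,::-1])
W=cloud('top',d).reshape(-1,3)
for n,x,y,h in (('transf',.6553,-.109,.046),('cap',.4358,.2383,.060),('heatsink',.6287,.1201,.040),('relay',.468,-.254,.048),('spool',.573,.3487,.04)):
    B=W[(np.hypot(W[:,0]-x,W[:,1]-y)<.05)&(W[:,2]>h-.006)]; print(n,x,y,rect(B) if len(B)>5 else None, np.nanpercentile(B[:,2],[5,50,95]).round(4) if len(B) else '')
```

```text
transf 0.6553 -0.109 (array([ 654.2, -109.5]), array([34.7, 45.8]), 47.2) [0.0409 0.0477 0.0517]
cap 0.4358 0.2383 (array([433.6, 238. ]), array([42.6, 42.2]), 44.6) [0.0587 0.0628 0.0674]
heatsink 0.6287 0.1201 (array([626.9, 120.2]), array([80.5, 36.2]), 28.2) [0.0368 0.0417 0.0457]
relay 0.468 -0.254 (array([ 466.3, -253.1]), array([27.7, 27.9]), 40.5) [0.0451 0.0503 0.0535]
spool 0.573 0.3487 (array([573., 349.]), array([53.3, 51.9]), 42.3) [0.036  0.0392 0.0424]
```

View pics/t3.png

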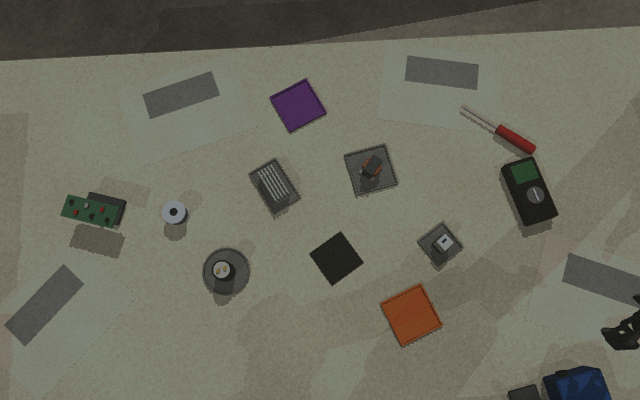

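All four parts measure within 3 mm of their tray centres and stand upright: transformer (371,168), capacitor (222,269), heat sink (274,185) and relay (444,242). The spool at (174,212) has not moved.

```bash
python3 -c "
from workcell import bot
print(bot.job_done())"
```

```text
the job is handed in; nothing more can be done
None
```

I handed the job in at about 38 s: the last picture shows all four parts upright in their own trays, each within about 3 mm of its centre, and the spool not moved; the hand-in call gave no verdict.

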